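# Refit the knob of a variable transformer and turn it down to zero

### The job

The big black pointer knob has come off the variable transformer, the round grey unit with the dial on top. Put it back on the shaft with the D-shaped bore matched to the shaft's flat and pushed fully home, then turn it back to the zero mark of the dial, its anticlockwise stop, so that the unit is safe to plug in. Do not force the shaft, leave the other things on the bench where they are, and let go of the knob at the end.

Things in the scene. Friction and masses are not known exactly. Their poses are not given: they have to be found in the camera images.
- variac: variable transformer, fixed on the bench, shaft up: grey slotted can, 156 mm diameter, dark top plate of 166 mm diameter, 138 mm high, on it an aluminium dial of 132 mm diameter whose face is 140 mm above the bench, with black ticks. A grey terminal box, 110 mm wide, 108 mm high, stands out 121 mm from the axis at its front, -x. Origin under its centre on the bench, z up
- shaft_axis (a point): point of the shaft's axis at the level of the dial's face, 140 mm above the bench; axes as the transformer's. A felt washer, 30 mm diameter, 2 mm thick, lies round the shaft here. The shaft turns stiffly (about 0.1 N m) and stays where it is left; its anticlockwise stop (seen from above) is where its flat faces the zero mark
- shaft_end (a point): end of the bare steel shaft, on its axis, 20 mm above the dial's face. 12 mm diameter, rim chamfered 1 mm; the upper 13 mm are D-shaped, with a flat 2.5 mm from the axis. The flat was left facing somewhere between 0.5 and 2.3 rad clockwise (from above) of the zero mark; how far is not measured (this point does not turn with the shaft): look, or feel with the knob
- zero_mark (a point): zero of the dial: point of the dial's face 42 mm from the shaft's axis, 3/4 pi from the transformer's +x towards its +y (robot's side, left). A black triangle pointing inwards and a thicker tick are printed just outside it. The scale runs 300 degrees clockwise from there
- knob: the transformer's knob, loose on the bench on its skirt, 110 g, black plastic: skirt 64 mm diameter, 8 mm high; hub 42 mm diameter up to 21.5 mm; on top a bar grip 15 mm wide along x from -28 to +26 mm, from 21.5 to 46 mm above the underside, going on at +x in a tapered pointer nose; white line on top on that side. Origin at the centre of the underside, z up, x to the pointer
- bore_step (a point): point on the knob's axis 7 mm above its underside, where the D bore begins. Below it a round lead-in of 13.8 mm diameter, flared to 17 mm at the mouth; above it 13.8 mm diameter with a flat 3.4 mm from the axis on the pointer's side, up to 19.5 mm, closed above. So the pointer points where the shaft's flat faces, with about 8 degrees of play either way
- pointer_tip (a point): tip of the knob's pointer nose, 41 mm from the knob's axis along its x, 30 mm above its underside. Not matched, the knob rests on the shaft's end with its underside 13 mm above the dial's face (it may lean); fully home its underside rests on the felt, 2 mm above the dial's face
- small_knob: bystander: small round grey knob, 27 mm diameter, 19 mm high, does not fit; origin under its centre
- solder_spool: bystander: spool of solder wire standing upright, 54 mm diameter, 46 mm high; origin under its centre
- multimeter: bystander: handheld multimeter lying on its back, 180 x 88 x 40 mm, blue; origin under its centre, x towards its display
- screwdriver: bystander: screwdriver lying, 170 mm long, green handle 26 mm thick; origin under its middle, blade towards x
- board: bystander: green circuit board with a heat sink, 100 x 72 x 28 mm; origin under its centre
- flux_bottle: bystander: small amber bottle with black cap, 36 mm diameter, 75 mm high; origin under its centre
Not all that is in view belongs to the job. Several things have the shape of the knob; the one meant has the colours described above.

How it is judged:
At the end, for the whole second after the job is handed in: the knob is fully home on the shaft (underside less than 4.5 mm above the dial's face, axis within 2.5 mm of the shaft's axis, within 0.07 rad of level), its pointer tip within 10 mm of the zero mark seen from above, at rest and released (z of knob in the frame of shaft_axis below 0.0045 m and horizontal distance between knob and shaft_axis below 0.0025 m and angle between knob's own z axis and vertical below 0.07 rad and horizontal distance between pointer_tip and zero_mark below 0.01 m and linear speed of knob below 0.02 m/s); the robot touches nothing.
It fails at once if the transformer or its shaft is forced: contact forces of more than 150 N on it (contact force between variac and anything else above 150 N).
It fails at once if another thing on the bench is shifted by more than 25 mm (distance of any of small_knob, solder_spool, multimeter, screwdriver, board, flux_bottle from where it was at the start of the episode above 0.025 m).
It also fails if it takes over 64 s, if anything falls off the work surface, if the arm or the gripper's body presses on something with over 40 N, if the wrist force passes 120 N, or if a joint passes its speed limit or range.

### The arm

A 6-joint arm with a two-finger parallel gripper is mounted at the origin on the work surface. World frame = base frame: x ahead of the robot, y to its left, z up, the work surface at z = 0. Lengths are in m, angles in rad, forces in N, time in s.
With the tool pointing down it reaches from about 0.375 to 0.975 m from the base axis. Payload 3.8 kg.
Tool frame: the origin (TCP) lies at the very end of the fingers, on their centre line; the grasp point (between the pads) lies 19 mm behind it; z points along the fingers, y is the line along which they close (so a half turn about z gives the same grasp; the last joint's range is limited). The gripper opens to 88 mm and grips with 3 to 60 N. Pads are 18 mm wide; open, the fingers measure 123 mm over their backs; the gripper's body (75 mm by 187 mm) begins 45 mm behind the grasp point.
Start: joints at [-1.3, 0.264, 1.604, -0, 1.274, -0.037], TCP at [0.204, -0.643, 0.239] pointing down, gripper open.
Joint ranges: [-2.63, 2.63], [-0.94, 2.18], [0.31, 2.57], [-1.31, 4.45], [0, 2.66], [-2.55, 2.55]. Speed limits (rad/s): [2.57, 2.57, 3.14, 3.14, 3.14, 3.14].

### API

Orientations are given as a unit quaternion [w, x, y, z].
In Python, from station import readout, eyes, job, nets gives the robot as it stands.
- The arm moves only by the tool send_rows, never from a script. Its argument "series" is a list of rows, each an object of numbers: "dx", "dy", "dz": the shift along the tool's x, y, z in units of 0.25 m (1.0 is 0.25 m); "spin": the turn about the tool's z in units of 180 degrees (1.0 is 180 degrees); "fingers": the opening, from 0 (shut) to 1 (fully open). A call has exactly 8 rows; each row is the pose to reach, as a shift and turn from the pose commanded when the call began, along the tool's axes at that moment, turning the shorter way round; what a row does not reach only later rows make up. A row lasts 1/12 s, in which the tool goes at most 41.7 mm and 7.16 degrees, less where a joint would pass 70% of its speed; a pose out of reach is approached as far as the arm can. A call with a number of a shift or a turn outside -1 to 1 is refused whole. A call with a gripper value outside its range is refused whole. The fingers move at their own pace and stop on an object; "squeeze" is the grip in N (left out, the last holds). Time passes only in rows, so rows that repeat a pose let the fingers close, or fill a call up. It gives the time, the measured TCP pose, the force, the opening and the grip force at its end, in the units of the state.
- readout.get_obs(): the state, without advancing time (a new reading comes with each control period).
- eyes.capture(name): name is "scene" or "top"; returns the picture (400x640x3 uint8, red, green, blue); there is no depth.
- eyes.calibration(name): a dict with "intrinsics" (3x3 intrinsics, pixels), "k1" (the pictures are not rectified: a ray, as slopes to the right and down, at radius r is drawn at 1 + k1 r^2 times it, then the intrinsics apply), "cam_to_world" (4x4, takes a point from camera to world coordinates). Camera axes: x right, y up, looking along -z (the intrinsics and any distortion apply to the point x, -y, -z); pixel columns grow to the right and rows downward; lengths in m; the calibration is good to about 2 mm. A picture is of the moment at which its call begins. calibration takes no time and is no camera call.
- job.job_done(): hands the job in; it is judged then, once.
Trained networks look in the newest picture that a camera, given by its name, has taken for a name from the list of things; names that differ only in an ending like _2 or _b are one class to them, and where a whole thing is asked for, a point or a joint stands for the part that bears it (a point fixed in the world has none). Each returns a list of dicts, best first, with "score" (0 to 1); they miss things now and then, are a little off and sometimes report something else, mostly with a low value. They report only what shows in the picture. A call takes as long as a camera call. They do not tell look-alikes from the thing itself.
- nets.outline_of(thing, camera): "mask" (400x640 bool, what is visible of it) and "at" ([column, row] in pixels, amid what is visible of it).
- nets.tip_of(thing, camera): "at" ([column, row] in pixels: a listed point, or the origin of a listed thing).
The state is a dict: "time": time; "joint_pos": joint angles; "qd": joint speeds; "tau": joint torques, N m; "tcp_pos": TCP position; "tcp_rot": TCP orientation; "wrist_force": force on the tool from outside, world axes, zero at the start; "wrist_torque": the same for the moment, N m; "gripper_width": finger opening in m; "grip_force": force on a finger pad.
Only numpy, scipy, OpenCV 4.12 (cv2) and the standard library are available. Lean on these libraries where they do the work, as an engineer would, in place of code of your own. Each camera call takes 0.05 s, during which the arm holds its last target. There are 200 camera calls.

## Working session

There is one attempt and no reset: what is moved stays moved. The work goes in short steps, Python scripts to look and compute and a tool call to move; the robot and the scene stay as the last step left them, time stands still between calls to the robot, and variables do not carry over. Pictures are saved under pics/ and viewed, at most 10 in all, crops included, and the job is handed in when it is done.

Besides the shell and the picture viewer there is one more tool, called after "Emit:" as name(argument=value, ...) on one line, values as JSON. send_rows: Moves the arm, as the interface text tells. Shifts and turns lie within -1 to 1; 1 stands for 0.25 m of shift or 180 degrees of turn. Its arguments: {"type":"object","properties":{"series":{"type":"array"},"squeeze":{"type":"number"}},"required":["series"]}

```bash
mkdir -p pics; ls
cat > h.py <<'E'
import numpy as np, cv2
from station import readout, eyes, job, nets
def ray(cam,uv):
    c=eyes.calibration(cam);K=np.array(c["intrinsics"]);T=np.array(c["cam_to_world"])
    d=np.array([(uv[0]-K[0,2])/K[0,0],(uv[1]-K[1,2])/K[1,1]]);s=d.copy()
    for _ in range(20): s=d/(1+c["k1"]*(s@s))
    v=T[:3,:3]@np.array([s[0],-s[1],-1]);return T[:3,3],v
def at_z(cam,uv,z):
    o,v=ray(cam,uv);return o+v*(z-o[2])/v[2]
def proj(cam,p):
    c=eyes.calibration(cam);K=np.array(c["intrinsics"]);T=np.array(c["cam_to_world"])
    q=T[:3,:3].T@(np.array(p)-T[:3,3]);s=np.array([q[0],-q[1]])/-q[2];s=s*(1+c["k1"]*(s@s))
    return np.array([K[0,0]*s[0]+K[0,2],K[1,1]*s[1]+K[1,2]])
def save(cam,name):
    im=eyes.capture(cam);cv2.imwrite("pics/"+name,im[:,:,::-1]);return im
E
python3 - <<'E'
from h import *
np.set_printoptions(precision=4,suppress=True)
a=save("top","t0.png");b=save("scene","s0.png")
cv2.imwrite("pics/both.png",cv2.resize(np.vstack([a,b]),(480*1,600))[:,:,::-1])
for cam in("top","scene"):
    print(cam,eyes.calibration(cam)["cam_to_world"])
    for n,z in(("knob",0),("pointer_tip",.03),("bore_step",.007),("shaft_axis",.14),("shaft_end",.16),("zero_mark",.14),("variac",0),("small_knob",0),("solder_spool",0),("multimeter",0),("flux_bottle",0)):
        for r in nets.tip_of(n,cam)[:4]: print(n,round(r["score"],2),r["at"],at_z(cam,r["at"],z))
E
```

```text
pics
top [[-0.0061  0.9981 -0.0617  0.4366]
 [-1.     -0.006   0.0018  0.0914]
 [ 0.0015  0.0617  0.9981  1.4539]
 [ 0.      0.      0.      1.    ]]
knob 0.89 [245.0, 275.5] [0.2934 0.3189 0.    ]
knob 0.83 [250.4, 209.1] [0.4803 0.3042 0.    ]
knob 0.66 [273.1, 248.7] [0.368  0.2397 0.    ]
pointer_tip 0.84 [231.9, 206.9] [0.4858 0.3513 0.03  ]
pointer_tip 0.79 [285.1, 255.0] [0.3519 0.2035 0.03  ]
bore_step 0.87 [248.6, 206.3] [0.488  0.3083 0.007 ]
bore_step 0.84 [273.9, 246.5] [0.3745 0.2368 0.007 ]
bore_step 0.71 [241.7, 271.3] [0.3058 0.3271 0.007 ]
bore_step 0.29 [406.2, 187.2] [ 0.5395 -0.138   0.007 ]
shaft_axis 0.87 [403.3, 188.7] [ 0.5262 -0.1094  0.14  ]
shaft_end 0.92 [404.9, 192.9] [ 0.5141 -0.1102  0.16  ]
shaft_end 0.45 [198.9, 171.1] [0.5727 0.4118 0.16  ]
zero_mark 0.84 [400.2, 206.6] [ 0.4802 -0.1007  0.14  ]
variac 0.57 [400.6, 196.6] [ 0.5133 -0.1228  0.    ]
small_knob 0.55 [294.2, 168.3] [0.5959 0.1796 0.    ]
small_knob 0.18 [395.8, 208.1] [ 0.4806 -0.1087  0.    ]
solder_spool 0.83 [316.8, 215.7] [0.4604 0.1158 0.    ]
solder_spool 0.33 [231.9, 207.1] [0.486
[... 544 characters left out ...]
, 213.7] [0.3787 0.2504 0.007 ]
bore_step 0.66 [398.1, 200.5] [0.3044 0.3249 0.007 ]
bore_step 0.36 [232.6, 196.3] [ 0.3269 -0.1795  0.007 ]
shaft_axis 0.61 [231.2, 198.4] [ 0.5284 -0.1169  0.14  ]
shaft_end 0.67 [234.0, 237.8] [ 0.7015 -0.064   0.16  ]
shaft_end 0.65 [231.8, 187.4] [ 0.509  -0.1181  0.16  ]
zero_mark 0.92 [244.8, 188.4] [ 0.4804 -0.0935  0.14  ]
zero_mark 0.23 [327.2, 230.5] [0.6344 0.1295 0.14  ]
variac 0.66 [234.9, 244.9] [ 0.5421 -0.1192  0.    ]
small_knob 0.52 [350.7, 263.9] [ 0.5875  0.1877 -0.    ]
solder_spool 0.67 [329.9, 229.7] [0.4553 0.1276 0.    ]
solder_spool 0.55 [458.2, 270.3] [ 0.5861  0.4509 -0.    ]
multimeter 0.85 [403.7, 307.0] [ 0.7158  0.308  -0.    ]
```

View pics/t0.png

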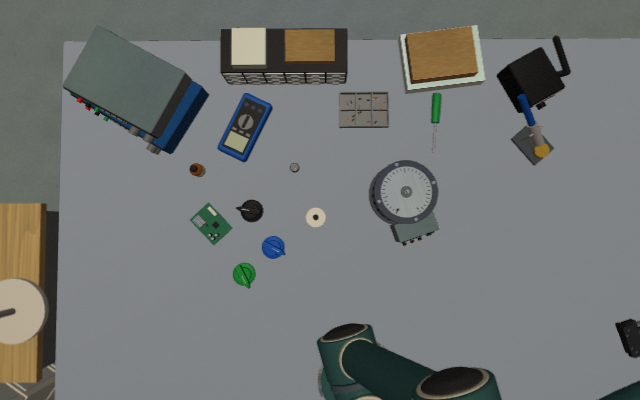

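View pics/s0.png

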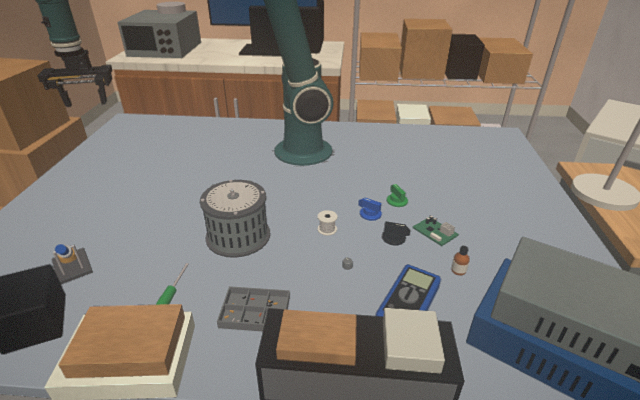

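Run:
```python
from h import *
np.set_printoptions(precision=4,suppress=True)
a=cv2.imread("pics/t0.png");b=cv2.imread("pics/s0.png")
R=lambda i:cv2.resize(i,(400,300),interpolation=cv2.INTER_CUBIC)
cv2.imwrite("pics/c1.png",np.vstack([np.hstack([R(a[160:220,365:445]),R(a[180:240,210:290])]),np.hstack([R(b[165:225,195:275]),R(b[205:265,355:435])])]))
save("top","x.png");save("scene","x.png")
for cam in("top","scene"):
  for n in("knob","variac"):
    for r in nets.outline_of(n,cam)[:4]:
        print(cam,n,r["score"],r["at"],r["mask"].sum())
  for n,z in (("zero_mark",.14),("shaft_end",.16),("shaft_axis",.14),("pointer_tip",.03)):
    for r in nets.tip_of(n,cam)[:2]: print(cam,n,r["score"],r["at"],at_z(cam,r["at"],z))
# dial: bright low-sat in top
g=cv2.cvtColor(a,cv2.COLOR_BGR2GRAY);m=np.zeros_like(g);m[155:225,365:445]=(g[155:225,365:445]>165)*255
m=cv2.morphologyEx(m,cv2.MORPH_CLOSE,np.ones((5,5)))
c=max(cv2.findContours(m,0,2)[0],key=cv2.contourArea);e=cv2.fitEllipse(cv2.convexHull(c));print("dial",e,at_z("top",e[0],.14))
k=np.zeros_like(g);k[190:230,225:270]=(a[190:230,225:270].max(2)<60)*255
c=max(cv2.findContours(k,0,2)[0],key=cv2.contourArea);print("knob bbox",cv2.boundingRect(c),cv2.minEnclosingCircle(c))
```

```text
top knob 0.94 [275.4, 249.8] 402
top knob 0.91 [244.5, 276.5] 465
top knob 0.65 [251.6, 211.3] 384
top knob 0.53 [404.2, 195.9] 4330
top variac 0.58 [405.0, 199.8] 4423
top zero_mark 0.46 [404.8, 188.2] [ 0.5274 -0.1133  0.14  ]
top zero_mark 0.4 [248.1, 127.9] [0.6865 0.2903 0.14  ]
top shaft_end 0.8 [406.6, 191.8] [ 0.5169 -0.1146  0.16  ]
top shaft_axis 0.69 [404.9, 187.6] [ 0.529  -0.1136  0.14  ]
top shaft_axis 0.45 [405.0, 189.0] [ 0.5254 -0.1138  0.14  ]
top pointer_tip 0.91 [282.4, 258.8] [0.3415 0.211  0.03  ]
top pointer_tip 0.89 [252.1, 291.2] [0.2533 0.2945 0.03  ]
scene knob 0.86 [398.1, 196.5] 344
scene knob 0.83 [371.3, 208.6] 427
scene knob 0.71 [391.7, 234.0] 494
scene variac 0.97 [232.8, 216.1] 4565
scene zero_mark 0.59 [244.5, 189.9] [ 0.4874 -0.0927  0.14  ]
scene shaft_end 0.66 [230.8, 188.5] [ 0.5141 -0.1193  0.16  ]
scene shaft_end 0.58 [329.7, 229.3] [0.6547 0.1359 0.16  ]
scene shaft_axis 0.78 [231.5, 194.6] [ 0.5117 -0.1204  0.14  ]
scene pointer_tip 0.88 [359.1, 199.6] [0.3439 0.2063 0.03  ]
scene pointer_tip 0.81 [391.4, 188.1] [0.2727 0.3045 0.03  ]Traceback (most recent call last):
  File "<stdin>", line 16, in <module>
ValueError: max() iterable argument is empty
```

View pics/c1.png

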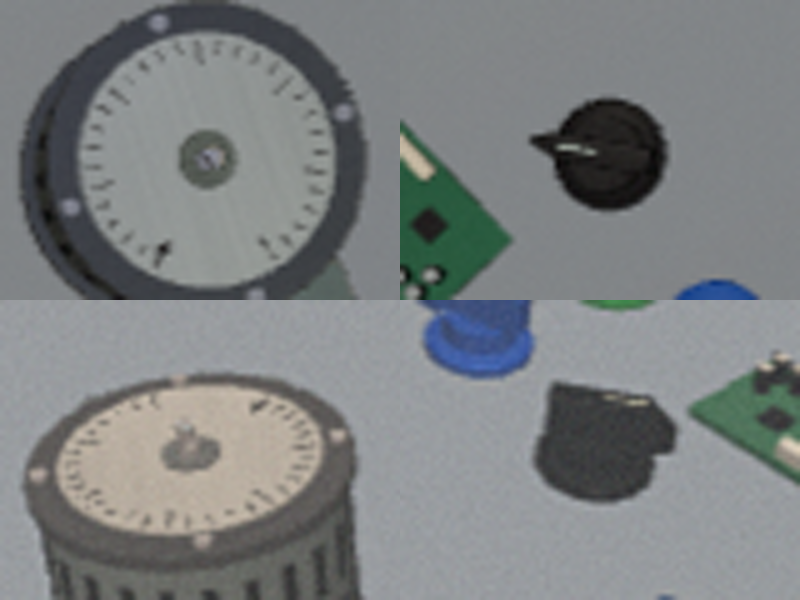

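Run:
```python
from h import *
np.set_printoptions(precision=4,suppress=True)
a=cv2.imread("pics/t0.png");b=cv2.imread("pics/s0.png")
P=lambda u,v,x0,y0:np.array([(u+.5)/5-.5+x0,(v+.5)/5-.5+y0])
C=at_z("top",P(207.5,160,365,160),.14);Z=at_z("top",P(163,250,365,160),.14)
W=at_z("top",P(207,158,365,160),.142)
print("dial",C,"washer",W,"tri",Z,np.hypot(*(Z-C)[:2]),np.degrees(np.arctan2(*(Z-C)[[1,0]])))
Cs=at_z("scene",P((55+323)/2,(373-300+540-300)/2,195,165),.14);Zs=at_z("scene",P(258,107,195,165),.14);Ws=at_z("scene",P(190,152,195,165),.142)
print("scene dial",Cs,"washer",Ws,"tri",Zs,np.degrees(np.arctan2(*(Zs-Ws)[[1,0]])))
K=at_z("top",P(210,153,210,180),.006);T=at_z("top",P(130,140,210,180),.03)
print("knob",K,"tip",T,np.hypot(*(T-K)[:2]),np.degrees(np.arctan2(*(T-K)[[1,0]])))
# line ends on top
for p in((155,147),(195,153)):print(at_z("top",P(*p,210,180),.046))
# scene knob: skirt bottom edges
print("sc skirt l/r/b",[at_z("scene",P(u,v,355,205),z) for u,v,z in((135,150,.006),(255,160,.006),(200,202,0))])
print("sc line",[at_z("scene",P(u,v,355,205),.046) for u,v in((203,95),(250,103))],"tip",at_z("scene",P(277,130,355,205),.03))
# grayscale fit
g=cv2.cvtColor(a,cv2.COLOR_BGR2GRAY);print(g[192,380:435:6])
m=np.zeros_like(g);m[160:226,368:444]=(g[160:226,368:444]>128)*255
print(readout.get_obs())
```

```text
dial [ 0.5187 -0.1165  0.14  ] washer [ 0.5196 -0.1159  0.142 ] tri [ 0.4725 -0.0929  0.14  ] 0.051815183561746476 152.93366989301828
scene dial [ 0.5172 -0.1167  0.14  ] washer [ 0.5161 -0.1162  0.142 ] tri [ 0.4688 -0.0925  0.14  ] 153.3574209566588
knob [0.477  0.2999 0.006 ] tip [0.4838 0.341  0.03  ] 0.041618062406662 80.55961134673854
[0.4794 0.3244 0.046 ]
[0.4759 0.3024 0.046 ]
sc skirt l/r/b [array([0.4714, 0.2687, 0.006 ]), array([0.4741, 0.3326, 0.006 ]), array([0.5045, 0.302 , 0.    ])]
sc line [array([0.4716, 0.3009, 0.046 ]), array([0.4763, 0.3251, 0.046 ])] tip [0.4776 0.341  0.03  ]
[ 88 147 148 150  94  90 148 146 147  63]
{'time': 1.9, 'joint_pos': array([-1.2999,  0.2639,  1.604 , -0.    ,  1.2736, -0.0369]), 'qd': array([-0.001 , -0.0003, -0.0009,  0.0004,  0.0002, -0.0003]), 'tau': array([ -0.0003, -50.2038, -35.7245,   0.0729,   0.0185,  -0.    ]), 'tcp_pos': array([ 0.2045, -0.6433,  0.2387]), 'tcp_rot': array([0.    , 0.9882, 0.1533, 0.    ]), 'wrist_force': array([-0.6457, -0.5885,  0.5442]), 'wrist_torque': array([ 0.0332,  0.0067, -0.0012]), 'grip_force': 0.0, 'gripper_width': 0.08796299116377883}
```

Emit:
send_rows(series=[{"dx": 0.863,"dy": -0.663,"dz": 0,"spin": -0.3,"fingers": 1},{"dx": 0.863,"dy": -0.663,"dz": 0,"spin": -0.3,"fingers": 1},{"dx": 0.863,"dy": -0.663,"dz": 0,"spin": -0.3,"fingers": 1},{"dx": 0.863,"dy": -0.663,"dz": 0,"spin": -0.3,"fingers": 1},{"dx": 0.863,"dy": -0.663,"dz": 0,"spin": -0.3,"fingers": 1},{"dx": 0.863,"dy": -0.663,"dz": 0,"spin": -0.3,"fingers": 1},{"dx": 0.863,"dy": -0.663,"dz": 0,"spin": -0.3,"fingers": 1},{"dx": 0.863,"dy": -0.663,"dz": 0,"spin": -0.3,"fingers": 1}])

```text
time: 2.57
tcp_pos: [0.3622, -0.4161, 0.239]
tcp_rot: [-0.0, 0.808, 0.589, 0.001]
wrist_force: [-0.7, -0.8, 0.8]
gripper_width: 0.0884
grip_force: 0.0
```

```bash
cat > go.py <<'E'
import sys; from h import *
np.set_printoptions(precision=4,suppress=True)
def go(x,y,z,th,src=None):
    o=readout.get_obs();w,a,b,c=o["tcp_rot"];p=np.array(o["tcp_pos"])
    R=np.array([[1-2*(b*b+c*c),2*(a*b-w*c),2*(a*c+w*b)],[2*(a*b+w*c),1-2*(a*a+c*c),2*(b*c-w*a)],[2*(a*c-w*b),2*(b*c+w*a),1-2*(a*a+b*b)]])
    d=R.T@(np.array([x,y,z])-p)/.25;t=np.degrees(np.arctan2(R[1,0],R[0,0]))
    print("t",o["time"],"tcp",p,"th",round(t,2),"F",o["wrist_force"],"w",o["gripper_width"],o["grip_force"])
    print("dx dy dz spin",d,-((th-t+180)%360-180)/180,"len",np.linalg.norm(d)*250)
if __name__=="__main__": go(*map(float,sys.argv[1:5]))
E
python3 go.py 0.46 0.05 0.24 80
```

```text
t 2.5667 tcp [ 0.3622 -0.4161  0.239 ] th 72.21 F [-0.6518 -0.778   0.7942] w 0.08836195663027681 0.0
dx dy dz spin [ 1.8947 -0.1973 -0.001 ] -0.04330169289982027 len 476.22983493263195
```

Emit:
send_rows(series=[{"dx": 1,"dy": -0.15,"dz": 0,"spin": -0.047,"fingers": 1},{"dx": 1,"dy": -0.15,"dz": 0,"spin": -0.047,"fingers": 1},{"dx": 1,"dy": -0.15,"dz": 0,"spin": -0.047,"fingers": 1},{"dx": 1,"dy": -0.15,"dz": 0,"spin": -0.047,"fingers": 1},{"dx": 1,"dy": -0.15,"dz": 0,"spin": -0.047,"fingers": 1},{"dx": 1,"dy": -0.15,"dz": 0,"spin": -0.047,"fingers": 1},{"dx": 1,"dy": -0.15,"dz": 0,"spin": -0.047,"fingers": 1},{"dx": 1,"dy": -0.15,"dz": 0,"spin": -0.047,"fingers": 1}])

```text
time: 3.23
tcp_pos: [0.4034, -0.1689, 0.239]
tcp_rot: [0.0, 0.764, 0.645, 0.0]
wrist_force: [-0.6, 0.1, -0.9]
gripper_width: 0.088
grip_force: 0.0
```

Emit:
send_rows(series=[{"dx": 1,"dy": 0,"dz": 0,"spin": 0,"fingers": 1},{"dx": 1,"dy": 0,"dz": 0,"spin": 0,"fingers": 1},{"dx": 1,"dy": 0,"dz": 0,"spin": 0,"fingers": 1},{"dx": 1,"dy": 0,"dz": 0,"spin": 0,"fingers": 1},{"dx": 1,"dy": 0,"dz": 0,"spin": 0,"fingers": 1},{"dx": 1,"dy": 0,"dz": 0,"spin": 0,"fingers": 1},{"dx": 1,"dy": 0,"dz": 0,"spin": 0,"fingers": 1},{"dx": 1,"dy": 0,"dz": 0,"spin": 0,"fingers": 1}])

```text
time: 3.9
tcp_pos: [0.4468, 0.076, 0.2387]
tcp_rot: [0.0, 0.764, 0.645, -0.0]
wrist_force: [-0.7, -0.3, 0.1]
gripper_width: 0.088
grip_force: 0.0
```

```bash
python3 go.py 0.4745 0.30 0.12 80
```

```text
t 3.9 tcp [0.4468 0.076  0.2387] th 80.29 F [-0.7312 -0.2781  0.0767] w 0.0880094699254516 0.0
dx dy dz spin [ 0.9021 -0.0419  0.4743] 0.0016364123920851626 len 255.01749188942225
```

Emit:
send_rows(series=[{"dx": 0.902,"dy": -0.042,"dz": 0.474,"spin": 0,"fingers": 1},{"dx": 0.902,"dy": -0.042,"dz": 0.474,"spin": 0,"fingers": 1},{"dx": 0.902,"dy": -0.042,"dz": 0.474,"spin": 0,"fingers": 1},{"dx": 0.902,"dy": -0.042,"dz": 0.474,"spin": 0,"fingers": 1},{"dx": 0.902,"dy": -0.042,"dz": 0.474,"spin": 0,"fingers": 0.5},{"dx": 0.902,"dy": -0.042,"dz": 0.474,"spin": 0,"fingers": 0.5},{"dx": 0.902,"dy": -0.042,"dz": 0.474,"spin": 0,"fingers": 0.5},{"dx": 0.902,"dy": -0.042,"dz": 0.474,"spin": 0,"fingers": 0.5}])

```text
time: 4.57
tcp_pos: [0.4748, 0.298, 0.1181]
tcp_rot: [0.0, 0.765, 0.643, -0.002]
wrist_force: [-0.7, 0.1, -0.4]
gripper_width: 0.0636
grip_force: 0.0
```

```bash
python3 go.py 0.4745 0.30 0.0245 80
python3 - <<'E'
from h import *
b=save("scene","s1.png");cv2.imwrite("pics/c2.png",cv2.resize(b[170:270,330:460],None,fx=5,fy=5,interpolation=2)[:,:,::-1])
E
```

```text
t 4.5667 tcp [0.4748 0.298  0.1181] th 80.1 F [-0.7195  0.1135 -0.3856] w 0.06356821891766007 0.0
dx dy dz spin [ 0.0089 -0.0016  0.3742] 0.00055465411818858 len 93.57380074257048
```

View pics/c2.png

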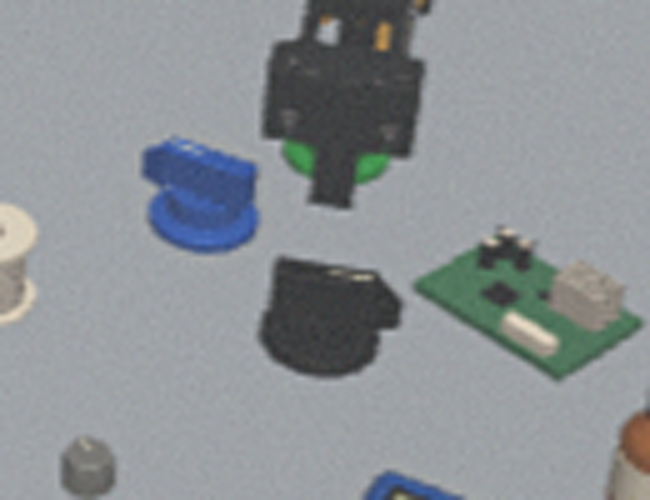

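Emit:
send_rows(series=[{"dx": 0,"dy": 0,"dz": 0.15,"spin": 0,"fingers": 0.5},{"dx": 0,"dy": 0,"dz": 0.28,"spin": 0,"fingers": 0.5},{"dx": 0,"dy": 0,"dz": 0.36,"spin": 0,"fingers": 0.5},{"dx": 0,"dy": 0,"dz": 0.381,"spin": 0,"fingers": 0.5},{"dx": 0,"dy": 0,"dz": 0.381,"spin": 0,"fingers": 0},{"dx": 0,"dy": 0,"dz": 0.381,"spin": 0,"fingers": 0},{"dx": 0,"dy": 0,"dz": 0.381,"spin": 0,"fingers": 0},{"dx": 0,"dy": 0,"dz": 0.381,"spin": 0,"fingers": 0}], squeeze=25)

```text
time: 5.28
tcp_pos: [0.4764, 0.2998, 0.0274]
tcp_rot: [0.0, 0.766, 0.643, 0.002]
wrist_force: [-1.5, 0.2, 0.9]
gripper_width: 0.0197
grip_force: 0.3
```

Emit:
send_rows(series=[{"dx": 0,"dy": 0,"dz": 0,"spin": 0,"fingers": 0},{"dx": 0,"dy": 0,"dz": 0,"spin": 0,"fingers": 0},{"dx": 0,"dy": 0,"dz": 0,"spin": 0,"fingers": 0},{"dx": 0,"dy": 0,"dz": 0,"spin": 0,"fingers": 0},{"dx": 0,"dy": 0,"dz": 0,"spin": 0,"fingers": 0},{"dx": 0,"dy": 0,"dz": 0,"spin": 0,"fingers": 0},{"dx": 0,"dy": 0,"dz": 0,"spin": 0,"fingers": 0},{"dx": 0,"dy": 0,"dz": 0,"spin": 0,"fingers": 0}])

```text
time: 5.95
tcp_pos: [0.4759, 0.2999, 0.027]
tcp_rot: [0.001, 0.765, 0.644, 0.001]
wrist_force: [-0.5, -2.4, 6.5]
gripper_width: 0.0147
grip_force: 25.0
```

Emit:
send_rows(series=[{"dx": 0,"dy": 0,"dz": -0.1,"spin": 0,"fingers": 0},{"dx": 0,"dy": 0,"dz": -0.25,"spin": 0,"fingers": 0},{"dx": 0,"dy": 0,"dz": -0.4,"spin": 0,"fingers": 0},{"dx": 0,"dy": 0,"dz": -0.55,"spin": 0,"fingers": 0},{"dx": 0,"dy": 0,"dz": -0.7,"spin": 0,"fingers": 0},{"dx": 0,"dy": 0,"dz": -0.8,"spin": 0,"fingers": 0},{"dx": 0,"dy": 0,"dz": -0.86,"spin": 0,"fingers": 0},{"dx": 0,"dy": 0,"dz": -0.86,"spin": 0,"fingers": 0}])

```text
time: 6.62
tcp_pos: [0.4768, 0.3009, 0.2456]
tcp_rot: [0.001, 0.765, 0.644, 0.005]
wrist_force: [1.0, 0.5, -1.0]
gripper_width: 0.015
grip_force: 25.0
```

```bash
python3 go.py 0.518 -0.1163 0.225 80
```

```text
t 6.6167 tcp [0.4768 0.3009 0.2456] th 80.13 F [ 0.9697  0.5345 -0.9623] w 0.015036955489781886 24.998288112692535
dx dy dz spin [-1.6164  0.448   0.0759] 0.0007044472766245412 len 419.7638507013735
```

Emit:
send_rows(series=[{"dx": -0.15,"dy": 0.03,"dz": 0,"spin": 0,"fingers": 0},{"dx": -0.3,"dy": 0.07,"dz": 0,"spin": 0,"fingers": 0},{"dx": -0.45,"dy": 0.11,"dz": 0,"spin": 0,"fingers": 0},{"dx": -0.6,"dy": 0.15,"dz": 0,"spin": 0,"fingers": 0},{"dx": -0.75,"dy": 0.19,"dz": 0,"spin": 0,"fingers": 0},{"dx": -0.9,"dy": 0.22,"dz": 0,"spin": 0,"fingers": 0},{"dx": -1,"dy": 0.25,"dz": 0,"spin": 0,"fingers": 0},{"dx": -1,"dy": 0.25,"dz": 0,"spin": 0,"fingers": 0}])

```text
time: 7.28
tcp_pos: [0.4923, 0.0382, 0.2383]
tcp_rot: [0.0, 0.767, 0.642, -0.002]
wrist_force: [-0.5, 0.7, -0.5]
gripper_width: 0.0147
grip_force: 25.0
```

Emit:
send_rows(series=[{"dx": -0.12,"dy": 0.03,"dz": 0,"spin": 0,"fingers": 0},{"dx": -0.25,"dy": 0.08,"dz": 0,"spin": 0,"fingers": 0},{"dx": -0.4,"dy": 0.13,"dz": 0,"spin": 0,"fingers": 0},{"dx": -0.5,"dy": 0.16,"dz": 0,"spin": 0,"fingers": 0},{"dx": -0.58,"dy": 0.18,"dz": 0,"spin": 0,"fingers": 0},{"dx": -0.6,"dy": 0.19,"dz": 0,"spin": 0,"fingers": 0},{"dx": -0.6,"dy": 0.19,"dz": 0,"spin": 0,"fingers": 0},{"dx": -0.6,"dy": 0.19,"dz": 0,"spin": 0,"fingers": 0}])

```text
time: 7.95
tcp_pos: [0.5137, -0.1126, 0.2389]
tcp_rot: [-0.001, 0.766, 0.643, -0.0]
wrist_force: [0.9, 0.3, -0.4]
gripper_width: 0.0148
grip_force: 25.0
```

```bash
python3 go.py 0.518 -0.1163 0.195 80
python3 - <<'E'
from h import *
b=save("scene","s2.png");cv2.imwrite("pics/c3.png",cv2.resize(b[130:230,170:300],None,fx=6,fy=6,interpolation=2)[:,:,::-1])
for p in((.518,-.1163,.16),(.518,-.1163,.14)):print(proj("scene",p), (proj("scene",p)-[170,130]+.5)*6-.5)
print(nets.tip_of("pointer_tip","scene")[:3])
E
```

```text
t 7.95 tcp [ 0.5137 -0.1126  0.2389] th 80.08 F [ 0.9212  0.3096 -0.3818] w 0.01477575576848603 24.998287428170443
dx dy dz spin [-0.0117  0.02    0.1756] 0.0004531871932398543 len 44.281496072436134
[231.5852756  189.40239867] [372.01165359 358.914392  ]
[232.47042697 196.08057825] [377.32256179 398.98346951]
[{'at': [393.6, 184.0], 'score': 0.85}, {'at': [354.6, 200.0], 'score': 0.73}, {'at': [247.2, 161.5], 'score': 0.59}]
```

View pics/c3.png

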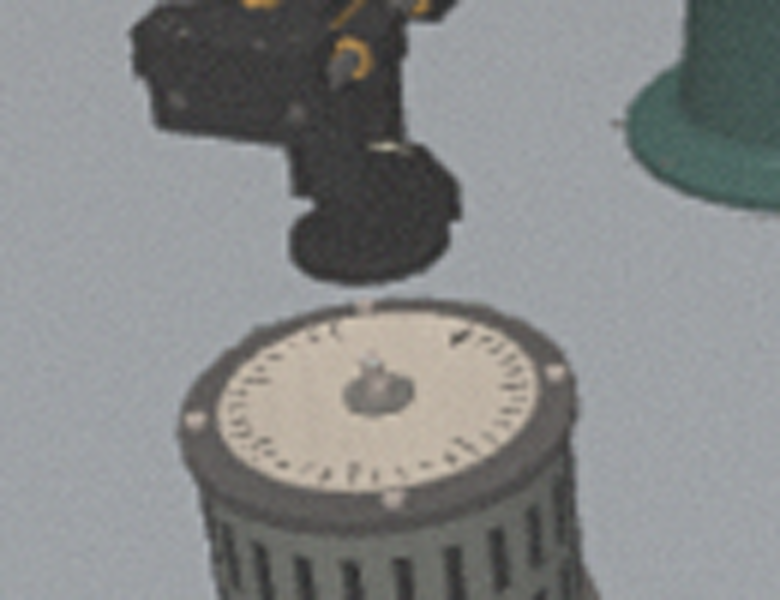

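Run:
```python
from h import *
f=lambda p:(proj("scene",p)-[170,130]+.5)*6-.5
for k in(.0245,.027):
  t=np.linspace(0,6.28,60);c=np.array([.5137,-.1126,.2389-k])
  q=np.array([f(c+[.032*np.cos(a),.032*np.sin(a),h]) for a in t for h in(0,.008)]);print(q.min(0),q.max(0),q[::2].max(0))
p=np.array([.5137,-.1126,.2389-.027+.046]);d=np.array([np.cos(1.397),np.sin(1.397),0])
print(f(p),f(p+.026*d),"tip",f(p+.041*d-[0,0,.016]))
```

```text
[285.18632763 184.24100644] [448.89520101 281.7846645 ] [448.89520101 281.7846645 ]
[286.00445479 189.55983886] [449.4764871  287.22353714] [449.4764871  287.22353714]
[356.29135053 144.82431171] [417.61266805 153.08282883] tip [457.09340125 193.79351095]
```

Emit:
send_rows(series=[{"dx": -0.005,"dy": 0.007,"dz": 0.04,"spin": 0,"fingers": 0},{"dx": -0.01,"dy": 0.015,"dz": 0.08,"spin": 0,"fingers": 0},{"dx": -0.016,"dy": 0.02,"dz": 0.12,"spin": 0,"fingers": 0},{"dx": -0.016,"dy": 0.02,"dz": 0.14,"spin": 0,"fingers": 0},{"dx": -0.016,"dy": 0.02,"dz": 0.156,"spin": 0,"fingers": 0},{"dx": -0.016,"dy": 0.02,"dz": 0.156,"spin": 0,"fingers": 0},{"dx": -0.016,"dy": 0.02,"dz": 0.156,"spin": 0,"fingers": 0},{"dx": -0.016,"dy": 0.02,"dz": 0.156,"spin": 0,"fingers": 0}])

```text
time: 8.72
tcp_pos: [0.5185, -0.1185, 0.2013]
tcp_rot: [0.0, 0.766, 0.643, 0.0]
wrist_force: [0.8, 0.7, -0.6]
gripper_width: 0.0147
grip_force: 25.0
```

```bash
python3 go.py 0.518 -0.1173 0.18 80
python3 - <<'E'
from h import *
b=save("scene","s3.png");cv2.imwrite("pics/c4.png",cv2.resize(b[140:220,180:280],None,fx=7,fy=7,interpolation=2)[:,:,::-1])
f=lambda p:(proj("scene",p)-[180,140]+.5)*7-.5
o=readout.get_obs()["tcp_pos"]
t=np.linspace(0,6.28,60);c=np.array(o)-[0,0,.026]
q=np.array([f(c+[.032*np.cos(a),.032*np.sin(a),h]) for a in t for h in(0,.008)]);print(q.min(0),q.max(0))
print(f([.518,-.1163,.16]),f([.518,-.1163,.142]))
E
```

```text
t 8.7167 tcp [ 0.5185 -0.1185  0.2013] th 80.09 F [ 0.7693  0.6867 -0.5843] w 0.014720018675650566 24.99836486298591
dx dy dz spin [ 0.0044 -0.003   0.0851] 0.0004890387632845735 len 21.31930382622015
[256.64141188 246.00387695] [444.37666128 362.58060556]
[364.09692919 348.81679067] [369.67953176 390.93412863]
```

View pics/c4.png

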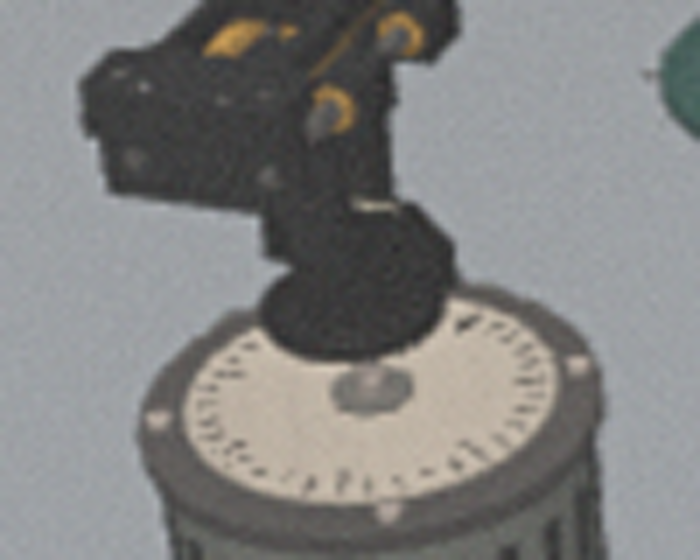

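Emit:
send_rows(series=[{"dx": 0.01,"dy": 0,"dz": 0.02,"spin": 0,"fingers": 0},{"dx": 0.01,"dy": 0,"dz": 0.04,"spin": 0,"fingers": 0},{"dx": 0.01,"dy": 0,"dz": 0.055,"spin": 0,"fingers": 0},{"dx": 0.01,"dy": 0,"dz": 0.07,"spin": 0,"fingers": 0},{"dx": 0.01,"dy": 0,"dz": 0.08,"spin": 0,"fingers": 0},{"dx": 0.01,"dy": 0,"dz": 0.085,"spin": 0,"fingers": 0},{"dx": 0.01,"dy": 0,"dz": 0.09,"spin": 0,"fingers": 0},{"dx": 0.01,"dy": 0,"dz": 0.09,"spin": 0,"fingers": 0}])

```text
time: 9.43
tcp_pos: [0.518, -0.1162, 0.1788]
tcp_rot: [-0.0, 0.765, 0.643, -0.001]
wrist_force: [-5.5, -0.6, 4.3]
gripper_width: 0.0147
grip_force: 25.0
```

Emit:
send_rows(series=[{"dx": 0,"dy": -0.004,"dz": 0,"spin": 0,"fingers": 0},{"dx": 0,"dy": -0.004,"dz": 0.004,"spin": 0,"fingers": 0},{"dx": 0,"dy": -0.004,"dz": 0.008,"spin": 0,"fingers": 0},{"dx": 0,"dy": -0.004,"dz": 0.008,"spin": 0,"fingers": 0},{"dx": 0,"dy": -0.004,"dz": 0.008,"spin": 0,"fingers": 0},{"dx": 0,"dy": -0.004,"dz": 0.008,"spin": 0,"fingers": 0},{"dx": 0,"dy": -0.004,"dz": 0.008,"spin": 0,"fingers": 0},{"dx": 0,"dy": -0.004,"dz": 0.008,"spin": 0,"fingers": 0}])

```text
time: 10.1
tcp_pos: [0.5177, -0.1157, 0.1768]
tcp_rot: [-0.0, 0.765, 0.643, 0.0]
wrist_force: [-3.7, 0.2, 5.4]
gripper_width: 0.0149
grip_force: 25.0
```

Emit:
send_rows(series=[{"dx": 0,"dy": -0.004,"dz": 0.004,"spin": 0,"fingers": 0},{"dx": 0,"dy": -0.004,"dz": 0.008,"spin": 0,"fingers": 0},{"dx": 0,"dy": -0.004,"dz": 0.008,"spin": 0,"fingers": 0},{"dx": 0,"dy": -0.004,"dz": 0.008,"spin": 0,"fingers": 0},{"dx": 0,"dy": -0.004,"dz": 0.008,"spin": 0,"fingers": 0},{"dx": 0,"dy": -0.004,"dz": 0.008,"spin": 0,"fingers": 0},{"dx": 0,"dy": -0.004,"dz": 0.008,"spin": 0,"fingers": 0},{"dx": 0,"dy": -0.004,"dz": 0.008,"spin": 0,"fingers": 0}])

```text
time: 10.77
tcp_pos: [0.5176, -0.1157, 0.1761]
tcp_rot: [0.001, 0.765, 0.643, 0.001]
wrist_force: [-4.3, -0.3, 9.1]
gripper_width: 0.0146
grip_force: 25.0
```

Emit:
send_rows(series=[{"dx": 0,"dy": -0.003,"dz": 0,"spin": -0.028,"fingers": 0},{"dx": 0,"dy": -0.003,"dz": 0,"spin": -0.056,"fingers": 0},{"dx": 0,"dy": -0.003,"dz": 0,"spin": -0.083,"fingers": 0},{"dx": 0,"dy": -0.003,"dz": 0,"spin": -0.11,"fingers": 0},{"dx": 0,"dy": -0.003,"dz": 0,"spin": -0.14,"fingers": 0},{"dx": 0,"dy": -0.003,"dz": 0,"spin": -0.167,"fingers": 0},{"dx": 0,"dy": -0.003,"dz": 0,"spin": -0.167,"fingers": 0},{"dx": 0,"dy": -0.003,"dz": 0,"spin": -0.167,"fingers": 0}])

```text
time: 11.43
tcp_pos: [0.5165, -0.1156, 0.174]
tcp_rot: [0.0, 0.573, 0.819, 0.0]
wrist_force: [0.6, -1.6, -1.0]
gripper_width: 0.0149
grip_force: 25.0
```

Emit:
send_rows(series=[{"dx": 0,"dy": 0,"dz": 0.006,"spin": 0,"fingers": 0},{"dx": 0,"dy": 0,"dz": 0.012,"spin": 0,"fingers": 0},{"dx": 0,"dy": 0,"dz": 0.018,"spin": 0,"fingers": 0},{"dx": 0,"dy": 0,"dz": 0.024,"spin": 0,"fingers": 0},{"dx": 0,"dy": 0,"dz": 0.024,"spin": 0,"fingers": 0},{"dx": 0,"dy": 0,"dz": 0.024,"spin": 0,"fingers": 0},{"dx": 0,"dy": 0,"dz": 0.024,"spin": 0,"fingers": 0},{"dx": 0,"dy": 0,"dz": 0.024,"spin": 0,"fingers": 0}])

```text
time: 12.1
tcp_pos: [0.5164, -0.1156, 0.169]
tcp_rot: [0.001, 0.573, 0.82, 0.0]
wrist_force: [-0.8, -1.5, 4.3]
gripper_width: 0.0147
grip_force: 25.0
```

Emit:
send_rows(series=[{"dx": 0,"dy": 0,"dz": 0.006,"spin": 0,"fingers": 0},{"dx": 0,"dy": 0,"dz": 0.012,"spin": 0,"fingers": 0},{"dx": 0,"dy": 0,"dz": 0.016,"spin": 0,"fingers": 0},{"dx": 0,"dy": 0,"dz": 0.016,"spin": 0,"fingers": 0},{"dx": 0,"dy": 0,"dz": 0.016,"spin": 0,"fingers": 0},{"dx": 0,"dy": 0,"dz": 0.016,"spin": 0,"fingers": 0},{"dx": 0,"dy": 0,"dz": 0.016,"spin": 0,"fingers": 0},{"dx": 0,"dy": 0,"dz": 0.016,"spin": 0,"fingers": 0}])

```text
time: 12.77
tcp_pos: [0.5166, -0.1157, 0.1689]
tcp_rot: [0.001, 0.572, 0.82, 0.0]
wrist_force: [-9.1, 0.0, 24.7]
gripper_width: 0.0145
grip_force: 25.0
```

Run:
```python
from h import *
b=save("scene","s4.png");cv2.imwrite("pics/c5.png",cv2.resize(b[140:220,180:280],None,fx=7,fy=7,interpolation=2)[:,:,::-1])
f=lambda p:(proj("scene",p)-[180,140]+.5)*7-.5
t=np.linspace(0,6.28,60)
for z in(.142,.1455,.149):
  c=np.array([.517,-.1158,z]);q=np.array([f(c+[.032*np.cos(a),.032*np.sin(a),h]) for a in t for h in(0,.008)]);print(z,q.min(0),q.max(0))
print([f([.517+.066*np.cos(a),-.1158+.066*np.sin(a),.14]) for a in (0,1.57,-1.57)])
```

```text
0.142 [277.99104001 322.58309115] [461.88990861 440.48851108]
0.1455 [276.7317173  314.50356412] [460.98937347 432.2541632 ]
0.149 [275.4674697  306.39440214] [460.08536617 423.98827723]
[array([323.88751385, 501.99080577]), array([553.79764553, 403.38439411]), array([192.36103674, 385.02090253])]
```

View pics/c5.png

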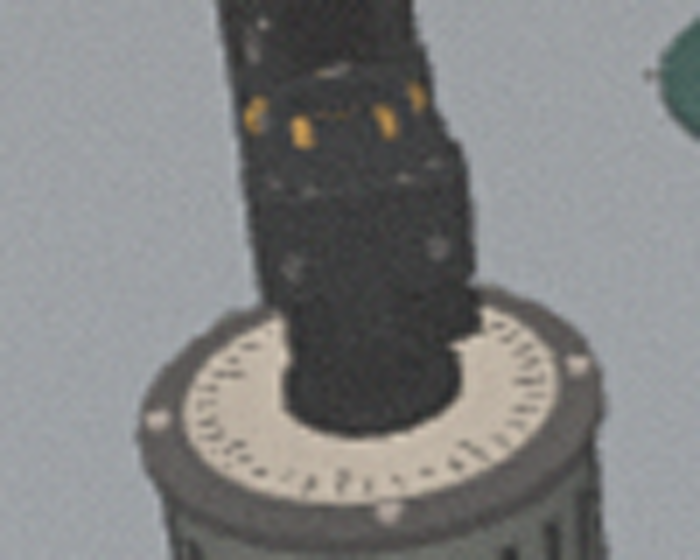

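Emit:
send_rows(series=[{"dx": 0,"dy": 0,"dz": -0.01,"spin": 0,"fingers": 0},{"dx": 0,"dy": 0,"dz": -0.01,"spin": -0.02,"fingers": 0},{"dx": 0,"dy": 0,"dz": -0.01,"spin": -0.045,"fingers": 0},{"dx": 0,"dy": 0,"dz": -0.01,"spin": -0.07,"fingers": 0},{"dx": 0,"dy": 0,"dz": -0.01,"spin": -0.095,"fingers": 0},{"dx": 0,"dy": 0,"dz": -0.01,"spin": -0.12,"fingers": 0},{"dx": 0,"dy": 0,"dz": -0.01,"spin": -0.12,"fingers": 0},{"dx": 0,"dy": 0,"dz": -0.01,"spin": -0.12,"fingers": 0}])

```text
time: 13.48
tcp_pos: [0.5169, -0.1157, 0.169]
tcp_rot: [0.001, 0.409, 0.913, 0.0]
wrist_force: [-1.5, -0.8, 11.2]
gripper_width: 0.0147
grip_force: 25.0
```

```bash
python3 go.py 0.517 -0.1158 0.169 153; python3 -c "
from h import *
print(readout.get_obs()['wrist_torque'])"
```

```text
t 13.4833 tcp [ 0.5169 -0.1157  0.169 ] th 131.77 F [-1.5372 -0.769  11.2335] w 0.014684984914843891 25.004959423094988
dx dy dz spin [-0.0006  0.     -0.0002] -0.11792579110538415 len 0.1477298505003614
[-0.09819953  0.26030723  0.05417995]
```

Emit:
send_rows(series=[{"dx": 0,"dy": 0,"dz": 0,"spin": -0.02,"fingers": 0},{"dx": 0,"dy": 0,"dz": 0,"spin": -0.04,"fingers": 0},{"dx": 0,"dy": 0,"dz": 0,"spin": -0.06,"fingers": 0},{"dx": 0,"dy": 0,"dz": 0,"spin": -0.08,"fingers": 0},{"dx": 0,"dy": 0,"dz": 0,"spin": -0.1,"fingers": 0},{"dx": 0,"dy": 0,"dz": 0,"spin": -0.12,"fingers": 0},{"dx": 0,"dy": 0,"dz": 0,"spin": -0.12,"fingers": 0},{"dx": 0,"dy": 0,"dz": 0,"spin": -0.12,"fingers": 0}])

```text
time: 14.15
tcp_pos: [0.5161, -0.1158, 0.1689]
tcp_rot: [0.0, 0.23, 0.973, -0.0]
wrist_force: [-5.7, -1.1, 13.0]
gripper_width: 0.0146
grip_force: 25.0
```

```bash
python3 go.py 0.517 -0.1158 0.169 155; python3 -c "
from h import *
print(readout.get_obs()['wrist_torque'])"
```

```text
t 14.15 tcp [ 0.5161 -0.1158  0.1689] th 153.36 F [-5.7214 -1.0736 13.033 ] w 0.014614199770498347 24.998782938346267
dx dy dz spin [-0.0034  0.0016 -0.0002] -0.009122083428974925 len 0.9270911459946318
[-0.18821718  0.64213267  0.00437742]
```

Now release, rise, and check.

Emit:
send_rows(series=[{"dx": 0,"dy": 0,"dz": -0.01,"spin": 0,"fingers": 0},{"dx": 0,"dy": 0,"dz": -0.01,"spin": 0,"fingers": 0.5},{"dx": 0,"dy": 0,"dz": -0.01,"spin": 0,"fingers": 0.5},{"dx": 0,"dy": 0,"dz": -0.01,"spin": 0,"fingers": 0.5},{"dx": 0,"dy": 0,"dz": -0.01,"spin": 0,"fingers": 0.5},{"dx": 0,"dy": 0,"dz": -0.01,"spin": 0,"fingers": 0.5},{"dx": 0,"dy": 0,"dz": -0.1,"spin": 0,"fingers": 0.5},{"dx": 0,"dy": 0,"dz": -0.24,"spin": 0,"fingers": 0.5}])

```text
time: 14.82
tcp_pos: [0.5129, -0.1145, 0.223]
tcp_rot: [-0.005, 0.23, 0.973, 0.0]
wrist_force: [0.0, -0.7, 0.1]
gripper_width: 0.0441
grip_force: 0.0
```

Emit:
send_rows(series=[{"dx": 0,"dy": 0,"dz": -0.16,"spin": 0,"fingers": 0.5},{"dx": 0,"dy": 0,"dz": -0.2,"spin": 0,"fingers": 0.5},{"dx": 0.16,"dy": 0,"dz": -0.2,"spin": 0,"fingers": 0.5},{"dx": 0.32,"dy": 0,"dz": -0.2,"spin": 0,"fingers": 0.5},{"dx": 0.4,"dy": 0.1,"dz": -0.2,"spin": 0,"fingers": 0.5},{"dx": 0.4,"dy": 0.26,"dz": -0.2,"spin": 0,"fingers": 0.5},{"dx": 0.4,"dy": 0.4,"dz": -0.2,"spin": 0,"fingers": 0.5},{"dx": 0.4,"dy": 0.5,"dz": -0.2,"spin": 0,"fingers": 0.5}])

```text
time: 15.48
tcp_pos: [0.4831, 0.0435, 0.2773]
tcp_rot: [0.001, 0.23, 0.973, 0.001]
wrist_force: [-0.3, -0.5, 0.1]
gripper_width: 0.0441
grip_force: 0.0
```

Run:
```python
from h import *
b=save("scene","s5.png");a=save("top","t5.png")
cv2.imwrite("pics/c6.png",np.hstack([cv2.resize(i,None,fx=5,fy=5,interpolation=2) for i in(b[150:230,190:270],a[150:230,365:445])])[:,:,::-1])
o=readout.get_obs();print(o["tcp_pos"],o["gripper_width"])
f=lambda p,c,x,y:(proj(c,p)-[x,y]+.5)*5-.5
t=np.linspace(0,6.28,60)
for z in(.142,.146):
  c=np.array([.517,-.1158,z]);q=np.array([f(c+[.032*np.cos(a),.032*np.sin(a),h],"scene",190,150) for a in t for h in(0,.008)]);print(z,q.min(0),q.max(0))
th=np.radians(153);d=np.array([np.cos(th),np.sin(th),0])
for c,x,y in(("scene",190,150),("top",365,150)):
  for n in("pointer_tip","zero_mark"):
    print(c,n,[((np.array(r["at"])-[x,y]+.5)*5-.5,r["score"]) for r in nets.tip_of(n,c)[:4]])
  print("pred tip",f(np.array([.517,-.1158,.172])+.041*d,c,x,y),"dial bottom etc",f([.517+.066,-.1158,.14],c,x,y),"zero",f(np.array([.517,-.1158,.14])+.042*d,c,x,y))
```

```text
[0.48366723 0.04397654 0.27690617] 0.04423934381023726
0.142 [148.42217144 180.27363653] [279.77850615 264.49179363]
0.146 [147.39386623 173.6763791 ] [279.04317331 257.76804116]
scene pointer_tip [(array([1026. ,  188.5]), 0.88), (array([851. , 254.5]), 0.63), (array([271. , 136.5]), 0.62)]
scene zero_mark [(array([268., 206.]), 0.63), (array([216. , 236.5]), 0.31), (array([227.5, 447.5]), 0.23)]
pred tip [262.93247492 140.81308767] dial bottom etc [181.20536704 308.42200412] zero [270.20934815 192.85696836]
top pointer_tip [(array([153.5, 285.5]), 0.86), (array([-568.5,  712. ]), 0.74), (array([-388.5,  533. ]), 0.72)]
top zero_mark [(array([158., 292.]), 0.94)]
pred tip [180.20996814 282.27302997] dial bottom etc [204.17544554  85.54692407] zero [170.21709586 286.20287303]
```

View pics/c6.png

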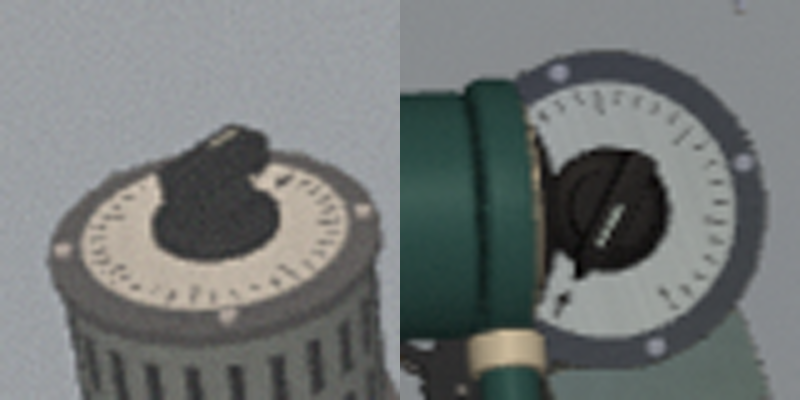

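```bash
python3 go.py 0.517 -0.1158 0.21 153.4
```

```text
t 15.7833 tcp [0.4822 0.0404 0.2767] th 153.33 F [0.4287 0.1463 1.1501] w 0.04388854370088323 0.0
dx dy dz spin [-0.4048 -0.4957  0.2668] -0.0003707833264423736 len 173.33934663183203
```

Emit:
send_rows(series=[{"dx": -0.1,"dy": -0.12,"dz": 0,"spin": 0,"fingers": 0},{"dx": -0.2,"dy": -0.24,"dz": 0,"spin": 0,"fingers": 0},{"dx": -0.3,"dy": -0.36,"dz": 0,"spin": 0,"fingers": 0},{"dx": -0.38,"dy": -0.47,"dz": 0.05,"spin": 0,"fingers": 0},{"dx": -0.4,"dy": -0.5,"dz": 0.15,"spin": 0,"fingers": 0},{"dx": -0.4,"dy": -0.5,"dz": 0.23,"spin": 0,"fingers": 0},{"dx": -0.4,"dy": -0.5,"dz": 0.267,"spin": 0,"fingers": 0},{"dx": -0.4,"dy": -0.5,"dz": 0.267,"spin": 0,"fingers": 0}])

```text
time: 16.45
tcp_pos: [0.5134, -0.1161, 0.2073]
tcp_rot: [-0.003, 0.232, 0.973, 0.0]
wrist_force: [-0.1, -0.1, -0.4]
gripper_width: 0.0006
grip_force: 0.0
```

Emit:
send_rows(series=[{"dx": 0,"dy": 0,"dz": 0.03,"spin": 0,"fingers": 0},{"dx": 0,"dy": 0,"dz": 0.05,"spin": 0,"fingers": 0},{"dx": 0,"dy": 0,"dz": 0.065,"spin": 0,"fingers": 0},{"dx": 0,"dy": 0,"dz": 0.08,"spin": 0,"fingers": 0},{"dx": 0,"dy": 0,"dz": 0.088,"spin": 0,"fingers": 0},{"dx": 0,"dy": 0,"dz": 0.092,"spin": 0,"fingers": 0},{"dx": 0,"dy": 0,"dz": 0.092,"spin": 0,"fingers": 0},{"dx": 0,"dy": 0,"dz": 0.092,"spin": 0,"fingers": 0}])

```text
time: 17.12
tcp_pos: [0.5164, -0.1152, 0.1884]
tcp_rot: [0.001, 0.23, 0.973, 0.0]
wrist_force: [-2.0, 0.3, 5.0]
gripper_width: 0.0006
grip_force: 2.9
```

Emit:
send_rows(series=[{"dx": 0,"dy": 0,"dz": 0.006,"spin": 0,"fingers": 0},{"dx": 0,"dy": 0,"dz": 0.012,"spin": 0,"fingers": 0},{"dx": 0,"dy": 0,"dz": 0.012,"spin": 0,"fingers": 0},{"dx": 0,"dy": 0,"dz": 0.012,"spin": 0,"fingers": 0},{"dx": 0,"dy": 0,"dz": 0.012,"spin": 0,"fingers": 0},{"dx": 0,"dy": 0,"dz": 0.012,"spin": 0,"fingers": 0},{"dx": 0,"dy": 0,"dz": 0.012,"spin": 0,"fingers": 0},{"dx": 0,"dy": 0,"dz": 0.012,"spin": 0,"fingers": 0}])

```text
time: 17.78
tcp_pos: [0.5168, -0.1153, 0.1884]
tcp_rot: [0.001, 0.23, 0.973, 0.0]
wrist_force: [-7.4, 3.5, 19.1]
gripper_width: 0.0005
grip_force: 9.6
```

Emit:
send_rows(series=[{"dx": 0,"dy": 0,"dz": -0.06,"spin": 0,"fingers": 0},{"dx": 0,"dy": 0,"dz": -0.2,"spin": 0,"fingers": 0},{"dx": 0,"dy": 0,"dz": -0.3,"spin": 0,"fingers": 0},{"dx": 0,"dy": 0,"dz": -0.4,"spin": 0,"fingers": 0},{"dx": 0,"dy": 0.15,"dz": -0.4,"spin": 0,"fingers": 0},{"dx": 0,"dy": 0.3,"dz": -0.4,"spin": 0,"fingers": 0},{"dx": 0,"dy": 0.45,"dz": -0.4,"spin": 0,"fingers": 0},{"dx": 0,"dy": 0.6,"dz": -0.4,"spin": 0,"fingers": 0}])

```text
time: 18.45
tcp_pos: [0.5841, 0.02, 0.2848]
tcp_rot: [0.001, 0.231, 0.973, 0.0]
wrist_force: [1.8, 0.0, 0.6]
gripper_width: 0.0009
grip_force: 0.0
```

Emit:
send_rows(series=[{"dx": 0,"dy": 0.15,"dz": 0,"spin": 0,"fingers": 0},{"dx": 0,"dy": 0.3,"dz": 0,"spin": 0,"fingers": 0},{"dx": 0,"dy": 0.3,"dz": 0,"spin": 0,"fingers": 0},{"dx": 0,"dy": 0.3,"dz": 0,"spin": 0,"fingers": 0},{"dx": 0,"dy": 0.3,"dz": 0,"spin": 0,"fingers": 0},{"dx": 0,"dy": 0.3,"dz": 0,"spin": 0,"fingers": 0},{"dx": 0,"dy": 0.3,"dz": 0,"spin": 0,"fingers": 0},{"dx": 0,"dy": 0.3,"dz": 0,"spin": 0,"fingers": 0}])

```text
time: 19.12
tcp_pos: [0.6166, 0.0844, 0.2845]
tcp_rot: [0.0, 0.231, 0.973, -0.0]
wrist_force: [-0.1, -1.1, -0.0]
gripper_width: 0.0004
grip_force: 0.0
```

Run:
```python
from h import *
b=save("scene","s6.png");a=save("top","t6.png")
cv2.imwrite("pics/c7.png",np.hstack([cv2.resize(i,None,fx=5,fy=5,interpolation=2) for i in(b[150:230,190:270],a[150:230,365:445])])[:,:,::-1])
```

```text
(no output)
```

View pics/c7.png

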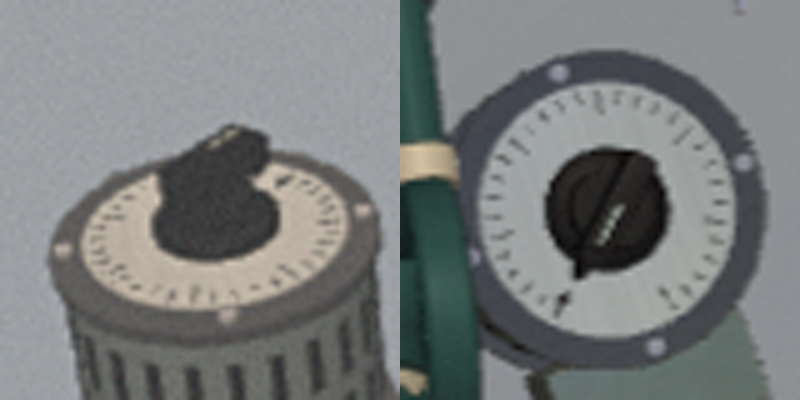

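The top view shows the knob seated and level, with its nose at (578,277) in the crop pointing at the zero triangle at (562,298). Pressing on the bar met a hard stop at 0.188 m, which is the height for fully home.

```bash
python3 -c "
from station import job
print(job.job_done())"
```

```text
the job is handed in; nothing more can be done
None
```

The knob is back on the shaft with the flat matched, pushed fully home and turned to the zero mark. I released it with the arm clear and handed the job in at about 19 s; the hand-in gave no verdict.

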